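Lock the sample carrier's hold-down bar with a snap hook

ROBOT

A 6-joint arm with a two-finger parallel gripper is mounted at the origin on the work surface. World frame = base frame: x ahead of the robot, y to its left, z up, the work surface at z = 0. Lengths are in m, angles in rad, forces in N, time in s.
With the tool pointing down it reaches from about 0.325 to 0.85 m from the base axis. Payload 4.4 kg.
Tool frame: the origin (TCP) lies at the very end of the fingers, on their centre line; the grasp point (between the pads) lies 19 mm behind it; z points along the fingers, y is the line along which they close (so a half turn about z gives the same grasp; the last joint's range is limited). The gripper opens to 94 mm and grips with 3 to 60 N. Pads are 16 mm wide; open, the fingers measure 119 mm over their backs; the gripper's body (75 mm by 177 mm) begins 78 mm behind the grasp point.
Start: joints at [-1.292, 0.207, 1.542, -0, 1.393, -0.15], TCP at [0.239, -0.523, 0.205] pointing down, gripper open.
Joint ranges: [-2.73, 2.73], [-0.86, 2.22], [0.23, 2.46], [-1.11, 4.25], [0.08, 2.63], [-2.82, 2.82]. Speed limits (rad/s): [2.79, 2.79, 3.14, 3.14, 3.14, 3.14].

INTERFACE

Orientations are given as [roll, pitch, yaw] about the fixed x, y, z axes, in that order (R = Rz(yaw) Ry(pitch) Rx(roll)).
In Python, from station import robot gives the robot as it stands. The module is installed in compiled form; this text tells all that it offers.
- The arm moves only by the tool arm_command, never from a script. Its argument "motion" is a list of rows, each an object of numbers: "wx", "wy", "wz": the turn, a rotation vector about the tool's x, y, z in degrees; "dx", "dy", "dz": the shift along the tool's x, y, z in m; "fingers": the closure in counts, from 0 (fully open) to 255 (shut). In form: [{"wx": .., "wy": .., "wz": .., "dx": .., "dy": .., "dz": .., "fingers": ..}, ...]. A call has 1 to 12 rows; each row is the pose to reach, as a shift and turn from the pose commanded when the call began, along the tool's axes at that moment; what a row does not reach only later rows make up. A row lasts 1/10 s, in which the tool goes at most 50 mm and 8.59 degrees, less where a joint would pass 70% of its speed; a pose out of reach is approached as far as the arm can. A call with a gripper value outside its range is refused whole. The fingers move at their own pace and stop on an object; "force" is the grip in N (left out, the last holds). Time passes only in rows, so rows that repeat a pose let the fingers close. It gives the time, the measured TCP pose, the force, the opening and the grip force at its end, in the units of the state.
- robot.state(): the state, without advancing time (a new reading comes with each control period).
- robot.grab_frame(name): name is "side" or "top" or "wrist"; returns a dict with "frame" (384x512x3 uint8, blue, green, red), "vfov" (degrees; the focal length in pixels is half the picture's height over the tangent of half this angle, whatever the lens; pixels are square), "cx", "cy" (the principal point, pixels), "dist" ([k1, k2, p1, p2, k3] as OpenCV has them; the pictures are not rectified), "pose" (4x4, takes a point from camera to world coordinates). Camera axes: x right, y up, looking along -z (the intrinsics and any distortion apply to the point x, -y, -z); pixel columns grow to the right and rows downward; lengths in m; the calibration is good to about 2 mm. A picture is of the moment at which its call begins. There is no depth.
- robot.finish_job(): hands the job in; it is judged then, once.
Trained networks look in a picture, given as the dict that the camera call returned (one of the last four; its "shot" number tells which), for a name from the list of things; names that differ only in an ending like _2 or _b are one class to them, and where a whole thing is asked for, a point or a joint stands for the part that bears it (a point fixed in the world has none). Each returns a list of dicts, best first, with "conf" (0 to 1); they miss things now and then, are a little off and sometimes report something else, mostly with a low value. They report only what shows in the picture. A call takes as long as a camera call. They do not tell look-alikes from the thing itself.
- robot.spot_in(picture, query): "position" ([x, y, z] in m, in world coordinates, good to about 4 mm: the middle of the surface that is visible of it).
The state is a dict: "t": time; "joint_positions": joint angles; "joint_velocities": joint speeds; "joint_efforts": joint torques, N m; "ee_pos": TCP position; "orientation": TCP orientation; "contact_force": force on the tool from outside, world axes, zero at the start; "wrist_torque": the same for the moment, N m; "width": opening from 0.0 (shut) to 1.0 (fully open); "finger_force": force on a finger pad.
Only numpy, scipy, OpenCV 4.12 (cv2) and the standard library are available. Lean on these libraries where they do the work, as an engineer would, in place of code of your own. Each camera call takes 0.05 s, during which the arm holds its last target. There are 200 camera calls.

TASK

The sample carrier on the bench is going to the cold room: fold its hold-down bar down until it lies flat on the ledge with the staple standing up through its slot. Then take the loose steel snap hook and clip it on to the staple: press its sprung gate against one leg of the staple until that leg is inside the hook and the gate has snapped shut behind it, and leave the hook there. Do not push the other loose things on the bench about.

Things in the scene. Friction and masses are not known exactly. Their poses are not given: they have to be found in the camera images.
- carrier: Fixed aluminium sample-box carrier, bar hinged at its +x end. Tray 150 (x) x 160 (y) mm, 60 mm high end walls; in it a white 137 mm square box, lid 56 mm above the bench. Origin: centre of the tray's underside, on the bench. On its -x side a flat ledge, 160 mm wide (y), from x = -75 to -140 mm, top 60 mm above the bench; the staple stands on its middle.
- staple: Fixed steel staple on the ledge; origin and axes are the carrier's. An upright ring of 6 mm wire in the x-z plane: two vertical legs at x = -126 and x = -90 mm (y = 0), 30 mm clear between them, straight up to 90 mm above the bench, then a half-round top, 111 mm above the bench at its highest.
- bar (a joint): Angle in rad of the hold-down bar: 0 = flat on the ledge, 1.57 = upright, 1.9 = fully open, leaning away from the staple. Stiff hinge: the 140 g bar stays where it is left near upright (1.3 to 1.8 rad) and falls shut by itself from less than about 1.2 rad.
- bar_hinge (a point): Hinge axis of the bar, in the carrier at x = 80, y = 0, z = 62 mm; the axis runs along the carrier's y (axes as the carrier's).
- bar_end (a point): Mid-width point of the bar near its free end, 205 mm from the hinge, at mid-thickness. x: along the bar to the hinge; y: along the hinge axis. Steel bar 226 mm long from the hinge, 4 mm thick, 36 mm wide over its last 76 mm (26 mm before), with a 58 x 12 mm slot, 159 to 217 mm from the hinge, for the staple. Can be pinched across its 36 mm. Shut, its upper face is 64 mm above the bench.
- hook: Loose 150 g steel snap hook, flat, 128 mm long, 47 wide, 9 to 10 thick. Origin: under the middle of its shank, on its underside; x from shank to the round end, z up. Shank: flat-sided block, 30 mm (x) x 14 (y) x 10 thick, to grip across y. Behind it a closed eye, 29 mm across, to x = -39. Ahead, to x = 89.5, a loop of 9 mm wire, its back bar on y = -20 mm and its sprung gate on the +y side.
- gate (a joint): Angle in rad of the hook's gate: 0 = shut against the nose, grows as it swings inward, at most 0.8. Sprung shut: about 1 N at its tip to start it, 2 N when 0.5 rad open. The gate is 7 mm thick, centred on hook y = 18 mm, hinged at hook x = 28 mm, and reaches to the hook's rounded nose at x = 64.5 mm.
- hook_mouth (a point): On the gate's outer face beside the nose (hook x = 60, y = 21.5, z = 4.5 mm; axes as the hook's). A wire pressed in here, towards hook -y (between x = 56 and 62 mm), opens the gate; when about 20 mm in it is past the nose: draw it into the round end (pull the hook about 10 mm towards its shank) and the gate springs shut behind it.
- hook_loop (a point): Middle of the round end of the loop (hook x = 66, y = 0, z = 4.5 mm; axes as the hook's), where a clipped wire can lie. The loop is 31 mm wide inside (hook y = -15.5 to 14.5 mm). At the start the round end points away from the robot (within 40 degrees of straight ahead) and the gate is on the loop's left as seen from the robot.
- outer_leg (a point): Point on the axis of the staple's outer leg (the one farther from the tray, carrier x = -126 mm), 74 mm above the bench, that is 10 mm above the shut bar. Axes as the carrier's.
- inner_leg (a point): Point on the axis of the staple's inner leg (nearer the tray, carrier x = -90 mm), 74 mm above the bench. Axes as the carrier's.
- s_hook: Bystander: open steel S-shaped hook without a gate, 78 mm long, 6 mm wire, lying flat. Origin at its centre.
- tape_roll: Bystander: roll of paper tape, 72 mm diameter, 19 mm high, lying flat.
- reagent_bottle: Bystander: glass bottle with blue cap, 70 mm diameter, 135 mm high.
- marker: Bystander: black marker pen, 142 mm long, 14 mm thick, lying.
- beaker: Bystander: glass beaker, 68 mm diameter, 90 mm high.
- petri_dish: Bystander: closed dish, 90 mm diameter, 16 mm high.
- tip_box: Bystander: pipette-tip box with blue lid, 87 x 122 x 68 mm.
Things that resemble listed ones, but are neither listed nor needed, are in the scene too. Leave any pink look-alike of the hook alone.

How it is judged:
By the outcome, as a careful person would: the job done as asked, in the order asked, and still so for the second after the job is handed in, with the robot touching nothing.
It also fails if it takes over 64 s, if anything falls off the work surface, if the arm or the gripper's body presses on something with over 40 N, if the wrist force passes 120 N, or if a joint passes its speed limit or range.

## Working session

There is one attempt and no reset: what is moved stays moved. The work goes in short steps, Python scripts to look and compute and a tool call to move; the robot and the scene stay as the last step left them, time stands still between calls to the robot, and variables do not carry over. Pictures are saved under pics/ and viewed, at most 10 in all, crops included, and the job is handed in when it is done.

Besides the shell and the picture viewer there is one more tool, called by a JSON object that holds its "api" and its "payload", one argument or row to a line. arm_command: Moves the arm, as the interface text tells. Its arguments: {"type":"object","properties":{"motion":{"type":"array"},"force":{"type":"number"}},"required":["motion"]}

```bash
mkdir -p pics
cat > h.py <<'E'
import numpy as np, cv2
from station import robot
from scipy.spatial.transform import Rotation as R
def K(p):
    f=p["frame"].shape[0]/2/np.tan(np.radians(p["vfov"])/2)
    return np.array([[f,0,p["cx"]],[0,f,p["cy"]],[0,0,1.]])
F=np.diag([1,-1,-1.])
def proj(p,X):
    X=np.atleast_2d(X).astype(float);T=np.array(p["pose"])
    c=(X-T[:3,3])@T[:3,:3]@F
    return cv2.projectPoints(c.reshape(-1,1,3),np.zeros(3),np.zeros(3),K(p),np.array(p["dist"],float))[0].reshape(-1,2)
def ray(p,uv):
    T=np.array(p["pose"]);n=cv2.undistortPoints(np.array(uv,float).reshape(-1,1,2),K(p),np.array(p["dist"],float)).reshape(-1,2)
    d=np.c_[n,np.ones(len(n))]@F@T[:3,:3].T
    return T[:3,3],d
def atz(p,uv,z):
    o,d=ray(p,uv);return o+d*((z-o[2])/d[:,2])[:,None]
def tool():
    s=robot.state();return np.array(s["ee_pos"]),R.from_euler('xyz',s["orientation"])
E
cat > a.py <<'E'
from h import *
ims=[]
for n in("top","side"):
    p=robot.grab_frame(n);ims.append(p["frame"]);cv2.imwrite(f"pics/{n}0.png",p["frame"])
    print(n,p["vfov"],np.round(p["pose"],3).tolist(),p["dist"])
    for q in("carrier","staple","bar_end","bar_hinge","hook","hook_mouth","hook_loop","gate","outer_leg","inner_leg","s_hook","tape_roll","reagent_bottle","marker","beaker","petri_dish","tip_box"):
        for r in robot.spot_in(p,q)[:3]: print(q,round(r["conf"],2),np.round(r["position"],3),proj(p,r["position"]).round()[0])
E
python3 a.py; python3 -c "
import cv2;[cv2.imwrite(f'pics/{n}1.png',cv2.resize(cv2.imread(f'pics/{n}0.png'),(800,600),interpolation=2)) for n in('top','side')]"
```

```text
top 52.62698187102409 [[0.015, 0.998, -0.056, 0.475], [-1.0, 0.015, 0.011, 0.052], [0.012, 0.055, 0.998, 1.09], [0.0, 0.0, 0.0, 1.0]] [0.03556451 0.         0.         0.         0.        ]
carrier 0.95 [0.614 0.095 0.055] [229. 160.]
carrier 0.44 [ 0.645 -0.183  0.01 ] [329. 153.]
staple 0.51 [0.684 0.078 0.109] [235. 130.]
bar_hinge 0.82 [0.614 0.1   0.055] [227. 160.]
hook 0.8 [ 0.646 -0.179  0.008] [328. 153.]
hook 0.54 [ 0.537 -0.084  0.008] [293. 191.]
hook_mouth 0.76 [ 0.644 -0.179  0.009] [328. 153.]
hook_mouth 0.67 [ 0.535 -0.089  0.008] [295. 192.]
hook_loop 0.69 [ 0.537 -0.09   0.009] [295. 191.]
hook_loop 0.63 [ 0.646 -0.175  0.01 ] [326. 153.]
outer_leg 0.61 [0.614 0.095 0.053] [229. 160.]
inner_leg 0.89 [0.615 0.095 0.057] [229. 160.]
s_hook 0.5 [0.503 0.126 0.175] [213. 200.]
reagent_bottle 0.65 [ 0.703 -0.35   0.097] [401. 126.]
reagent_bottle 0.62 [ 0.377 -0.049  0.014] [280. 249.]
marker 0.76 [ 0.365 -0.296  0.014] [370. 254.]
beaker 0.66 [0.394 0.393 0.049] [115. 241.]
petri_dish 0.68 [ 0.38  -0.049  0.015] [280. 247.]
tip_box 0.98 [0.666 0.416 0.067] [107. 138.]

[... 534 characters left out ...]
 -0.084  0.01 ] [276. 195.]
hook_mouth 0.55 [ 0.633 -0.18   0.004] [265. 172.]
hook_loop 0.67 [0.682 0.08  0.091] [211. 190.]
hook_loop 0.66 [ 0.535 -0.083  0.009] [276. 195.]
hook_loop 0.45 [ 0.63  -0.177  0.008] [266. 172.]
outer_leg 0.6 [0.58  0.131 0.058] [230. 218.]
inner_leg 0.71 [0.581 0.125 0.053] [231. 218.]
tape_roll 0.63 [ 0.471 -0.323  0.018] [322. 162.]
tape_roll 0.35 [0.581 0.126 0.053] [230. 218.]
reagent_bottle 0.64 [ 0.703 -0.342  0.072] [270. 131.]
marker 0.5 [ 0.358 -0.297  0.013] [347. 176.]
beaker 0.58 [0.397 0.383 0.056] [234. 304.]
beaker 0.21 [0.581 0.125 0.054] [231. 217.]
petri_dish 0.74 [ 0.376 -0.043  0.012] [313. 217.]
tip_box 0.98 [0.646 0.432 0.066] [146. 275.]
```

View pics/top1.png

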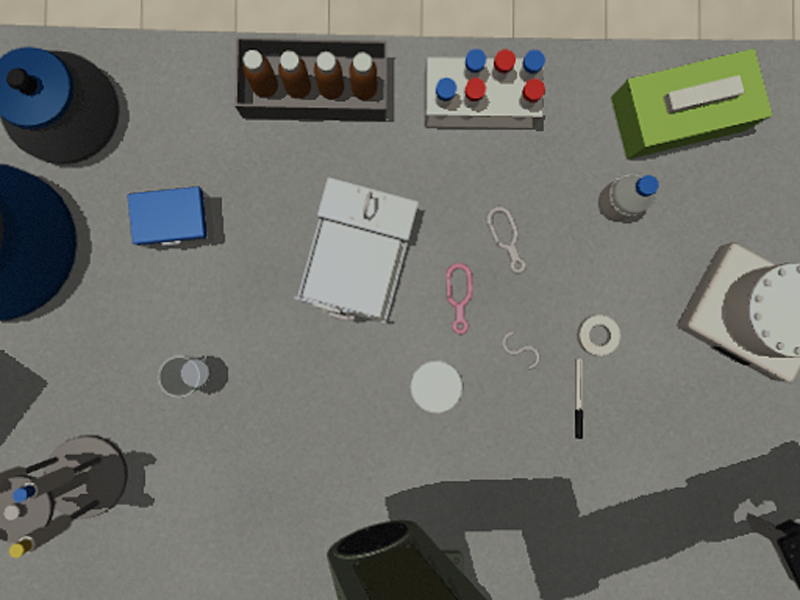

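View pics/side1.png

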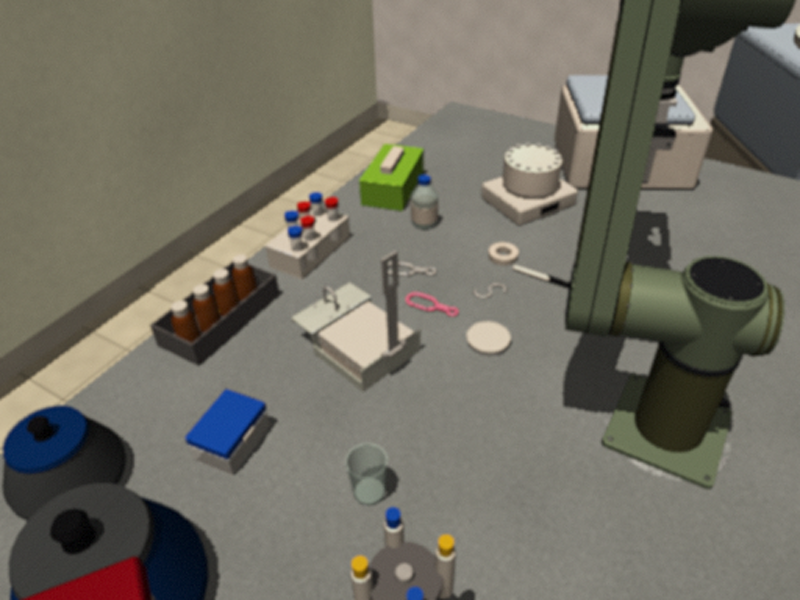

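The top picture (800 px scale) shows the carrier at (355,250) with its ledge and staple at the top (370,205). The bar is upright near (345,315), at the end nearest the robot. Two things could be the hook: steel grey at (505,240) and pink at (459,298). The steel one fits the description and the pink one is the look-alike. I'll confirm that in a crop.

```bash
cat > b.py <<'E'
from h import *
p=robot.grab_frame("top");f=p["frame"]
c=f[100:215,180:345];cv2.imwrite("pics/crop1.png",cv2.resize(c,None,fx=4.8,fy=4.8,interpolation=cv2.INTER_CUBIC))
s=robot.state();print({k:np.round(v,3).tolist() for k,v in s.items()})
w=robot.grab_frame("wrist");t,r=tool();T=np.array(w["pose"])
print(w["vfov"],"cam in tool",r.inv().apply(T[:3,3]-t).round(3),(r.inv().as_matrix()@T[:3,:3]).round(3).tolist()); print(r.as_matrix().round(3).tolist())
E
python3 b.py
```

```text
{'t': 1.85, 'joint_positions': [-1.293, 0.207, 1.542, 0.0, 1.393, -0.15], 'joint_velocities': [-0.001, -0.0, -0.001, -0.001, -0.0, 0.0], 'joint_efforts': [0.0, -37.087, -28.175, 0.07, 0.028, -0.0], 'ee_pos': [0.239, -0.523, 0.205], 'orientation': [3.142, -0.0, 0.429], 'contact_force': [-0.236, -1.358, -0.411], 'wrist_torque': [-0.001, 0.021, -0.011], 'finger_force': 0.0, 'width': 1.004}
63.43866264786998 cam in tool [ 0.076  0.    -0.179] [[-0.0, 0.967, 0.256], [1.0, 0.0, -0.001], [-0.001, 0.256, -0.967]]
[[0.909, 0.416, -0.0], [0.416, -0.909, -0.0], [-0.0, 0.0, -1.0]]
```

View pics/crop1.png

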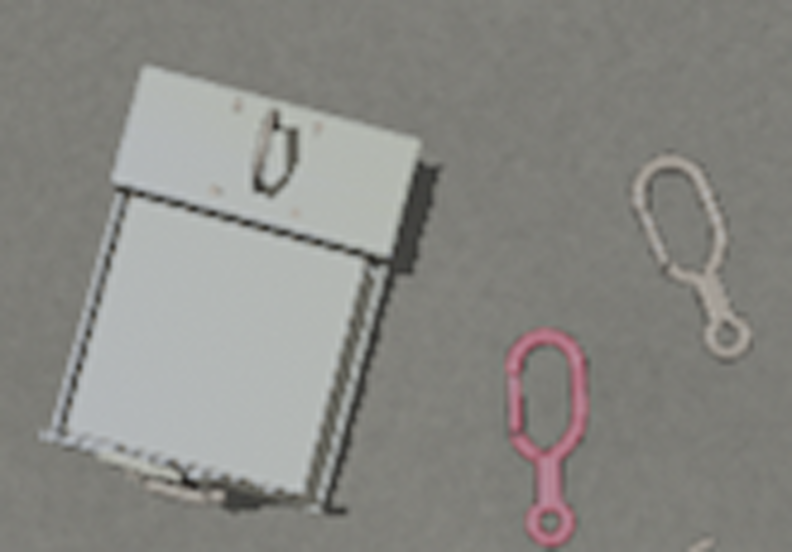

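The crop confirms it. The steel hook is at crop (695,250), with its round end at the top, eye at (727,335) and gate on the left. The pink look-alike is at (545,430). The ledge corners are at (145,65), (420,140), (390,260) and (113,183).

```bash
cat > c.py <<'E'
from h import *
p=robot.grab_frame("top")
uv=lambda a:np.array(a,float)/4.8+[180-.4,100-.4]
W=atz(p,uv([(145,65),(420,140),(390,260),(113,183)]),.06)[:,:2]
# carrier: far(-140): world-left is carrier y=-80
C=np.array([(-140,-80),(-140,80),(-75,80),(-75,-80)])/1e3
mc,mw=C.mean(0),W.mean(0);H=(C-mc).T@(W-mw);U,S,V=np.linalg.svd(H);Rm=V.T@U.T
t=mw-Rm@mc;print("yaw",np.degrees(np.arctan2(Rm[1,0],Rm[0,0])),"origin",t,"res",((C@Rm.T+t-W)*1e3).round(1).tolist())
P=lambda x,y:t+Rm@np.array([x,y])/1e3
print("hinge",P(80,0),"outer",P(-126,0),"inner",P(-90,0))
e=atz(p,uv([(727,335),(668,155),(727,358)]),.005)[:,:2];print("hook eye/end/tail",e.round(4).tolist())
d=e[1]-e[2];print(np.linalg.norm(d),np.degrees(np.arctan2(d[1],d[0])))
E
python3 c.py
```

```text
yaw 165.61517427166257 origin [0.58184923 0.10619883] res [[-2.0, 0.5], [-2.2, -0.4], [2.5, -0.1], [1.7, 0.1]]
hinge [0.50435731 0.1260735 ] outer [0.703899   0.07489623] inner [0.66902764 0.08383983]
hook eye/end/tail [[0.5994, -0.1899], [0.7052, -0.1547], [0.5859, -0.1899]]
0.12440810321881321 16.435447428556714
```

{"api": "arm_command", "payload": {
  "motion": [
    {"wz": 39, "dx": 0.2172, "dy": -0.2717, "dz": -0.005, "fingers": 255},
    {"wz": 39, "dx": 0.2172, "dy": -0.2717, "dz": -0.005, "fingers": 255},
    {"wz": 39, "dx": 0.2172, "dy": -0.2717, "dz": -0.005, "fingers": 255},
    {"wz": 39, "dx": 0.2172, "dy": -0.2717, "dz": -0.005, "fingers": 255},
    {"wz": 39, "dx": 0.2172, "dy": -0.2717, "dz": -0.005, "fingers": 255},
    {"wz": 39, "dx": 0.2172, "dy": -0.2717, "dz": -0.005, "fingers": 255},
    {"wz": 39, "dx": 0.2172, "dy": -0.2717, "dz": -0.005, "fingers": 255},
    {"wz": 39, "dx": 0.4344, "dy": -0.5433, "dz": -0.005, "fingers": 255},
    {"wz": 39, "dx": 0.4344, "dy": -0.5433, "dz": -0.005, "fingers": 255},
    {"wz": 39, "dx": 0.4344, "dy": -0.5433, "dz": -0.005, "fingers": 255},
    {"wz": 39, "dx": 0.4344, "dy": -0.5433, "dz": -0.005, "fingers": 255},
    {"wz": 39, "dx": 0.4344, "dy": -0.5433, "dz": -0.005, "fingers": 255}
  ]
}}

```text
$.motion[0]: bad value
```

{"api": "arm_command", "payload": {
  "motion": [
    {"wx": 0, "wy": 0, "wz": 39, "dx": 0.217, "dy": -0.272, "dz": -0.005, "fingers": 255},
    {"wx": 0, "wy": 0, "wz": 39, "dx": 0.217, "dy": -0.272, "dz": -0.005, "fingers": 255},
    {"wx": 0, "wy": 0, "wz": 39, "dx": 0.217, "dy": -0.272, "dz": -0.005, "fingers": 255},
    {"wx": 0, "wy": 0, "wz": 39, "dx": 0.217, "dy": -0.272, "dz": -0.005, "fingers": 255},
    {"wx": 0, "wy": 0, "wz": 39, "dx": 0.217, "dy": -0.272, "dz": -0.005, "fingers": 255},
    {"wx": 0, "wy": 0, "wz": 39, "dx": 0.217, "dy": -0.272, "dz": -0.005, "fingers": 255},
    {"wx": 0, "wy": 0, "wz": 39, "dx": 0.217, "dy": -0.272, "dz": -0.005, "fingers": 255},
    {"wx": 0, "wy": 0, "wz": 39, "dx": 0.434, "dy": -0.543, "dz": -0.005, "fingers": 255},
    {"wx": 0, "wy": 0, "wz": 39, "dx": 0.434, "dy": -0.543, "dz": -0.005, "fingers": 255},
    {"wx": 0, "wy": 0, "wz": 39, "dx": 0.434, "dy": -0.543, "dz": -0.005, "fingers": 255},
    {"wx": 0, "wy": 0, "wz": 39, "dx": 0.434, "dy": -0.543, "dz": -0.005, "fingers": 255},
    {"wx": 0, "wy": 0, "wz": 39, "dx": 0.434, "dy": -0.543, "dz": -0.005, "fingers": 255}
  ]
}}

```text
t: 3.15
ee_pos: [0.3846, 0.0592, 0.211]
orientation: [-3.141, -0.002, -0.252]
contact_force: [0.8, -1.5, -0.5]
width: 0.019
finger_force: 0.0
```

{"api": "arm_command", "payload": {
  "motion": [
    {"wx": 0, "wy": 0, "wz": 0, "dx": 0, "dy": -0.05, "dz": 0, "fingers": 255},
    {"wx": 0, "wy": 0, "wz": 0, "dx": 0, "dy": -0.093, "dz": 0, "fingers": 255},
    {"wx": 0, "wy": 0, "wz": 0, "dx": 0, "dy": -0.093, "dz": 0, "fingers": 255},
    {"wx": 0, "wy": 0, "wz": 0, "dx": 0, "dy": -0.093, "dz": 0, "fingers": 255}
  ]
}}

```text
t: 3.55
ee_pos: [0.4072, 0.1478, 0.2103]
orientation: [3.141, 0.0, -0.249]
contact_force: [-0.1, -0.3, -0.2]
width: 0.002
finger_force: 0.0
```

```bash
cat > d.py <<'E'
from h import *
t,r=tool();print(t.round(4),r.as_euler('xyz').round(3))
a=robot.grab_frame("wrist")["frame"];b=robot.grab_frame("side")["frame"][130:330,130:396]
cv2.imwrite("pics/w1.png",np.hstack([cv2.resize(a,(400,300)),cv2.resize(b,(399,300))]))
E
python3 d.py
```

```text
[0.4072 0.1478 0.2103] [ 3.141  0.    -0.249]
```

View pics/w1.png

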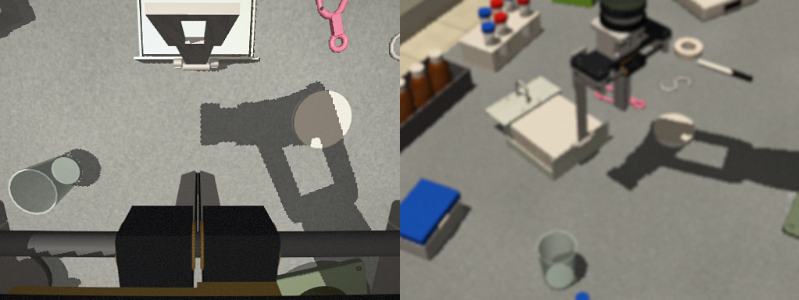

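The wrist view (left) shows the bar upright at about (195,40), dead ahead of the closed fingers at (198,230). The side view (right) agrees. I'll push it over now.

{"api": "arm_command", "payload": {
  "motion": [
    {"wx": 0, "wy": 0, "wz": 0, "dx": 0.04, "dy": 0, "dz": 0, "fingers": 255},
    {"wx": 0, "wy": 0, "wz": 0, "dx": 0.065, "dy": 0, "dz": 0, "fingers": 255},
    {"wx": 0, "wy": 0, "wz": 0, "dx": 0.08, "dy": 0, "dz": 0, "fingers": 255},
    {"wx": 0, "wy": 0, "wz": 0, "dx": 0.09, "dy": 0, "dz": 0, "fingers": 255},
    {"wx": 0, "wy": 0, "wz": 0, "dx": 0.1, "dy": 0, "dz": 0, "fingers": 255},
    {"wx": 0, "wy": 0, "wz": 0, "dx": 0.11, "dy": 0, "dz": 0, "fingers": 255},
    {"wx": 0, "wy": 0, "wz": 0, "dx": 0.12, "dy": 0, "dz": 0, "fingers": 255},
    {"wx": 0, "wy": 0, "wz": 0, "dx": 0.13, "dy": 0, "dz": 0, "fingers": 255},
    {"wx": 0, "wy": 0, "wz": 0, "dx": 0.14, "dy": 0, "dz": 0, "fingers": 255},
    {"wx": 0, "wy": 0, "wz": 0, "dx": 0.15, "dy": 0, "dz": 0, "fingers": 255},
    {"wx": 0, "wy": 0, "wz": 0, "dx": 0.16, "dy": 0, "dz": 0, "fingers": 255},
    {"wx": 0, "wy": 0, "wz": 0, "dx": 0.165, "dy": 0, "dz": 0, "fingers": 255}
  ]
}}

```text
t: 4.85
ee_pos: [0.5684, 0.1058, 0.2104]
orientation: [-3.142, -0.0, -0.252]
contact_force: [-0.2, 0.3, -0.4]
width: 0.007
finger_force: 0.0
```

```bash
sed -i 's/w1/w2/' d.py; python3 d.py
```

```text
[0.5684 0.1058 0.2104] [-3.142 -0.    -0.252]
```

View pics/w2.png

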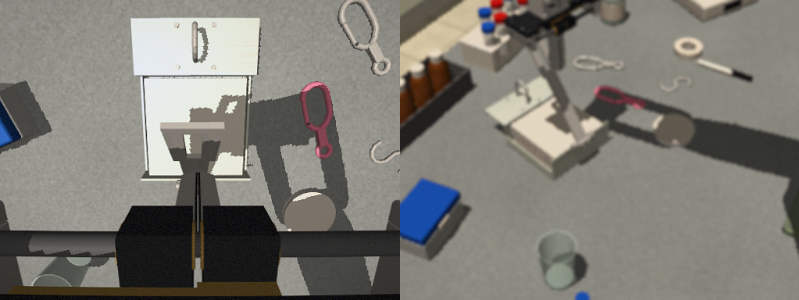

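The bar leans at about 1.2 rad, still resting by the fingers at wrist (195,135). I'll keep pushing.

{"api": "arm_command", "payload": {
  "motion": [
    {"wx": 0, "wy": 0, "wz": 0, "dx": 0.01, "dy": 0, "dz": 0, "fingers": 255},
    {"wx": 0, "wy": 0, "wz": 0, "dx": 0.02, "dy": 0, "dz": 0, "fingers": 255},
    {"wx": 0, "wy": 0, "wz": 0, "dx": 0.03, "dy": 0, "dz": 0, "fingers": 255},
    {"wx": 0, "wy": 0, "wz": 0, "dx": 0.04, "dy": 0, "dz": 0, "fingers": 255},
    {"wx": 0, "wy": 0, "wz": 0, "dx": 0.05, "dy": 0, "dz": 0, "fingers": 255},
    {"wx": 0, "wy": 0, "wz": 0, "dx": 0.05, "dy": 0, "dz": 0, "fingers": 255},
    {"wx": 0, "wy": 0, "wz": 0, "dx": 0.05, "dy": 0, "dz": 0, "fingers": 255},
    {"wx": 0, "wy": 0, "wz": 0, "dx": 0.03, "dy": 0, "dz": 0, "fingers": 255},
    {"wx": 0, "wy": 0, "wz": 0, "dx": 0.0, "dy": 0, "dz": 0, "fingers": 255},
    {"wx": 0, "wy": 0, "wz": 0, "dx": 0, "dy": 0, "dz": 0, "fingers": 255}
  ]
}}

```text
t: 5.95
ee_pos: [0.5637, 0.1071, 0.2098]
orientation: [3.141, 0.004, -0.25]
contact_force: [-0.2, 0.0, -0.3]
width: 0.004
finger_force: 0.0
```

```bash
cat > e.py <<'E'
from h import *
t,r=tool();print(t.round(4))
p=robot.grab_frame("wrist");cv2.imwrite("pics/w3.png",cv2.resize(p["frame"][:290],None,fx=1.56,fy=1.56,interpolation=2))
import pickle;pickle.dump(p,open("w3.pkl","wb"))
for q in("hook","outer_leg"): print([(round(x["conf"],2),np.round(x["position"],3).tolist()) for x in robot.spot_in(p,q)])
E
python3 e.py
```

```text
[0.5637 0.1071 0.2098]
[(0.78, [0.64, -0.178, 0.006]), (0.78, [0.546, -0.091, 0.013])]
[(0.87, [0.635, 0.093, 0.058])]
```

View pics/w3.png

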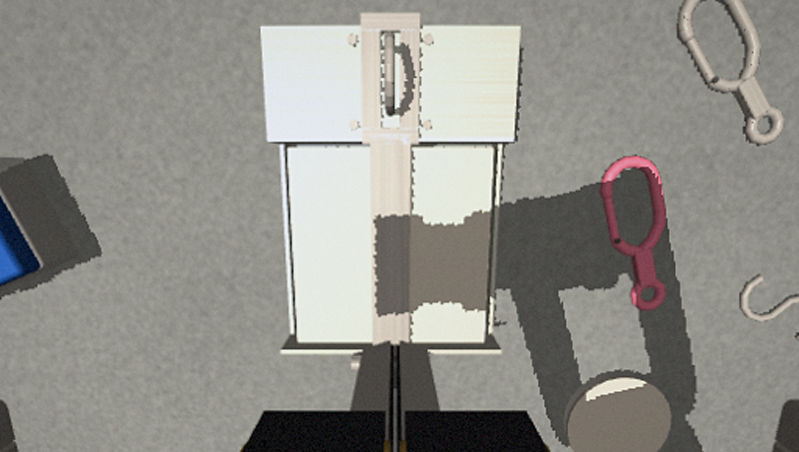

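The bar lies flat, with its end at (390,15), and the staple stands through the slot at (388,30)–(391,115). The steel hook is at the top right, with its eye at (763,125) and shank at about (757,95).

```bash
cat > f.py <<'E'
from h import *
import pickle;p=pickle.load(open("w3.pkl","rb"))
uv=lambda a:(np.array(a,float)+.5)/1.56-.5
W=atz(p,uv([(261,26),(523,25),(519,141),(267,142)]),.06)[:,:2]
C=np.array([(-140,-80),(-140,80),(-75,80),(-75,-80)])/1e3
mc,mw=C.mean(0),W.mean(0);H=(C-mc).T@(W-mw);U,S,V=np.linalg.svd(H);Rm=V.T@U.T
t=mw-Rm@mc;print("yaw",np.degrees(np.arctan2(Rm[1,0],Rm[0,0])),"origin",t,"res",((C@Rm.T+t-W)*1e3).round(1).tolist())
P=lambda x,y,z:np.r_[t+Rm@np.array([x,y])/1e3,z/1e3]
print("outer",P(-126,0,0),"inner",P(-90,0,0))
for n,x in dict(barend=P(-146,0,64),leg90o=P(-126,0,90),leg90i=P(-90,0,90),foot_o=P(-126,0,64),foot_i=P(-90,0,64),top=P(-108,0,111)).items(): print(n,(proj(p,x)[0]*1.56).round())
e=atz(p,uv([(763,125),(738,84),(754,112)]),.005)[:,:2];print(e.round(4).tolist())
E
python3 f.py
```

```text
yaw 165.9008331935555 origin [0.58320268 0.10347988] res [[-1.8, -0.2], [-1.5, 0.8], [2.1, 1.3], [1.2, -1.9]]
outer [0.705407   0.07278616 0.        ] inner [0.67049148 0.08155579 0.        ]
barend [392.  15.]
leg90o [392.  40.]
leg90i [392. 108.]
foot_o [392.  51.]
foot_i [392. 113.]
top [392.  67.]
[[0.6003, -0.1906], [0.6342, -0.1741], [0.6114, -0.1845]]
```

{"api": "arm_command", "payload": {
  "motion": [
    {"wx": 0, "wy": 0, "wz": -34, "dx": 0.065, "dy": 0.133, "dz": 0, "fingers": 145},
    {"wx": 0, "wy": 0, "wz": -34, "dx": 0.065, "dy": 0.133, "dz": 0, "fingers": 145},
    {"wx": 0, "wy": 0, "wz": -34, "dx": 0.065, "dy": 0.133, "dz": 0, "fingers": 145},
    {"wx": 0, "wy": 0, "wz": -34, "dx": 0.13, "dy": 0.265, "dz": 0.05, "fingers": 145},
    {"wx": 0, "wy": 0, "wz": -34, "dx": 0.13, "dy": 0.265, "dz": 0.09, "fingers": 145},
    {"wx": 0, "wy": 0, "wz": -34, "dx": 0.13, "dy": 0.265, "dz": 0.09, "fingers": 145},
    {"wx": 0, "wy": 0, "wz": -34, "dx": 0.13, "dy": 0.265, "dz": 0.09, "fingers": 145},
    {"wx": 0, "wy": 0, "wz": -34, "dx": 0.13, "dy": 0.265, "dz": 0.09, "fingers": 145},
    {"wx": 0, "wy": 0, "wz": -34, "dx": 0.13, "dy": 0.265, "dz": 0.09, "fingers": 145}
  ]
}}

```text
t: 7.0
ee_pos: [0.6273, -0.1836, 0.1199]
orientation: [-3.141, 0.0, 0.34]
contact_force: [0.5, 0.1, 0.2]
width: 0.429
finger_force: 0.0
```

```bash
cat > e.py <<'E'
from h import *
import sys,pickle
t,r=tool();print(t.round(4),np.degrees(r.as_euler('xyz')).round(1),robot.state()["width"])
p=robot.grab_frame("wrist");n=sys.argv[1];cv2.imwrite(f"pics/{n}.png",cv2.resize(p["frame"],(800,600),interpolation=2));pickle.dump(p,open(n+".pkl","wb"))
print("tcp px",proj(p,t)*1.5625)
E
python3 e.py w4
```

```text
[ 0.6273 -0.1836  0.1199] [-179.9    0.    19.5] 0.4289670598746245
tcp px [[394.27599452 367.18678469]]
```

View pics/w4.png

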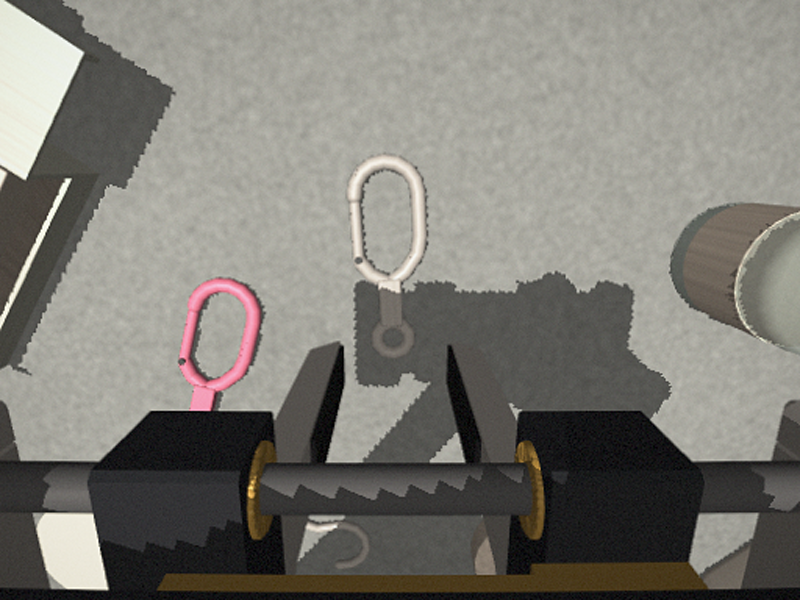

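The steel hook lies straight ahead. Its eye is at (394,339), its shank runs from (389,282) to (392,320), its round end is at (387,154), and the loop's side edges are at x = 350 and 427. The gate is on the left. The pink look-alike at (215,340) is clear of the left finger.

```bash
cat > g.py <<'E'
from h import *
import pickle;p=pickle.load(open("w4.pkl","rb"));t,r=tool()
X=atz(p,(np.array([(394,339),(387,154),(394,358),(390.5,300),(349,215),(427,215)])+.5)/1.5625-.5,.005)
L=r.inv().apply(X-t);print((L*1e3).round(1).tolist())
d=L[1]-L[2];print("len",np.linalg.norm(d),"ang in tool",np.degrees(np.arctan2(d[1],d[0])))
E
python3 g.py
```

```text
[[-29.9, -0.2, 116.0], [83.9, -4.0, 116.1], [-42.9, -0.2, 116.0], [-4.0, -2.3, 116.0], [48.8, -27.0, 116.1], [48.7, 19.8, 116.1]]
len 0.1268530906829978 ang in tool -1.7113227846216232
```

{"api": "arm_command", "payload": {
  "motion": [
    {"wx": 0, "wy": 0, "wz": -2, "dx": -0.0055, "dy": -0.0015, "dz": 0.04, "fingers": 145},
    {"wx": 0, "wy": 0, "wz": -2, "dx": -0.0055, "dy": -0.0015, "dz": 0.08, "fingers": 145},
    {"wx": 0, "wy": 0, "wz": -2, "dx": -0.0055, "dy": -0.0015, "dz": 0.105, "fingers": 145},
    {"wx": 0, "wy": 0, "wz": -2, "dx": -0.0055, "dy": -0.0015, "dz": 0.117, "fingers": 145},
    {"wx": 0, "wy": 0, "wz": -2, "dx": -0.0055, "dy": -0.0015, "dz": 0.117, "fingers": 145},
    {"wx": 0, "wy": 0, "wz": -2, "dx": -0.0055, "dy": -0.0015, "dz": 0.117, "fingers": 255},
    {"wx": 0, "wy": 0, "wz": -2, "dx": -0.0055, "dy": -0.0015, "dz": 0.117, "fingers": 255},
    {"wx": 0, "wy": 0, "wz": -2, "dx": -0.0055, "dy": -0.0015, "dz": 0.117, "fingers": 255},
    {"wx": 0, "wy": 0, "wz": -2, "dx": -0.0055, "dy": -0.0015, "dz": 0.117, "fingers": 255},
    {"wx": 0, "wy": 0, "wz": -2, "dx": -0.0055, "dy": -0.0015, "dz": 0.117, "fingers": 255}
  ],
  "force": 45
}}

```text
t: 8.05
ee_pos: [0.6224, -0.1836, 0.0051]
orientation: [3.14, -0.002, 0.376]
contact_force: [0.1, 2.2, 7.1]
width: 0.138
finger_force: 44.9
```

{"api": "arm_command", "payload": {
  "motion": [
    {"wx": 0, "wy": 0, "wz": 0, "dx": 0, "dy": 0, "dz": -0.03, "fingers": 255},
    {"wx": 0, "wy": 0, "wz": 0, "dx": 0, "dy": 0, "dz": -0.07, "fingers": 255},
    {"wx": 0, "wy": 0, "wz": -8, "dx": 0.01, "dy": -0.01, "dz": -0.115, "fingers": 255},
    {"wx": 0, "wy": 0, "wz": -16, "dx": 0.04, "dy": -0.03, "dz": -0.13, "fingers": 255},
    {"wx": 0, "wy": 0, "wz": -24, "dx": 0.07, "dy": -0.057, "dz": -0.13, "fingers": 255},
    {"wx": 0, "wy": 0, "wz": -32, "dx": 0.1, "dy": -0.082, "dz": -0.13, "fingers": 255},
    {"wx": 0, "wy": 0, "wz": -40, "dx": 0.13, "dy": -0.107, "dz": -0.13, "fingers": 255},
    {"wx": 0, "wy": 0, "wz": -48, "dx": 0.155, "dy": -0.127, "dz": -0.13, "fingers": 255},
    {"wx": 0, "wy": 0, "wz": -54, "dx": 0.168, "dy": -0.138, "dz": -0.13, "fingers": 255},
    {"wx": 0, "wy": 0, "wz": -54, "dx": 0.168, "dy": -0.138, "dz": -0.13, "fingers": 255},
    {"wx": 0, "wy": 0, "wz": -54, "dx": 0.168, "dy": -0.138, "dz": -0.13, "fingers": 255}
  ]
}}

```text
t: 9.15
ee_pos: [0.7262, 0.0062, 0.1324]
orientation: [-3.14, 0.001, 1.317]
contact_force: [0.1, 0.3, -1.8]
width: 0.14
finger_force: 44.9
```

```bash
python3 e.py w5
```

```text
[0.7262 0.0062 0.1324] [-1.799e+02  1.000e-01  7.550e+01] 0.13979576521404816
tcp px [[391.51121394 365.04756173]]
```

View pics/w5.png

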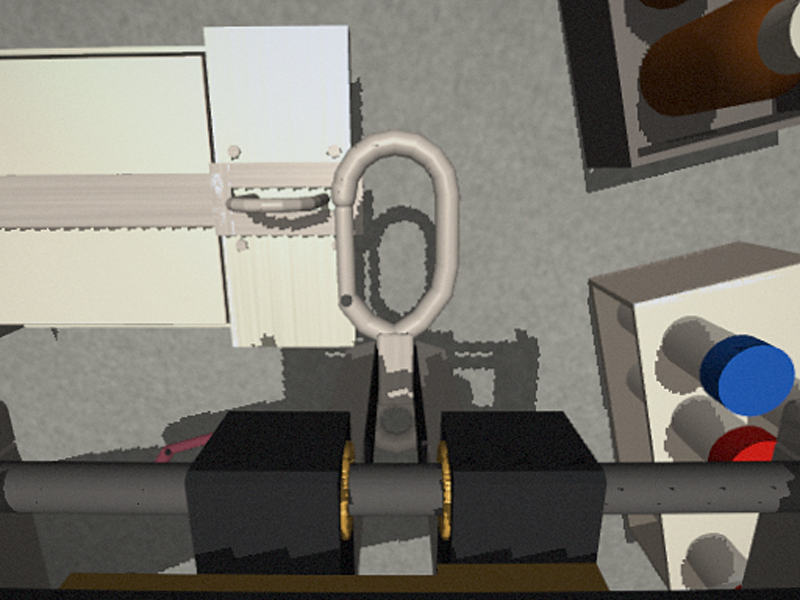

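The hook is held straight. Its round end is at (396,131), the loop's sides are at x = 336 and 460, and the nose/gate joint is at (344,205). The staple arch runs from (230,203) to (327,200), left of the gate.

```bash
cat > g.py <<'E'
from h import *
import pickle;p=pickle.load(open("w5.pkl","rb"));t,r=tool()
u=lambda a:(np.array(a)+.5)/1.5625-.5
for z in(.127,.132):
    L=r.inv().apply(atz(p,u([(396,131),(336,190),(460,200),(344,206),(347,300),(395.5,335)]),z)-t);print(z,(L*1e3).round(1)[:,:2].tolist())
Rm=R.from_euler('z',165.9,degrees=True)
P=lambda x,y,z:np.array([.5832,.1035,0])+Rm.apply(np.array([x,y,z])/1e3)
pts=[P(-126,0,64),P(-126,0,90),P(-129,0,90),P(-108,0,111),P(-90,0,90),P(-90,0,64),P(-140,-80,60),P(-140,80,60),P(-75,80,60),P(-75,-80,60),P(-146,-18,64),P(-146,18,64)]
print((proj(p,pts)*1.5625).round(0).tolist())
a=p["frame"][110:140,135:225];cv2.imwrite("pics/cs.png",cv2.resize(p["frame"][75:225,115:315],None,fx=4,fy=4,interpolation=2))
E
python3 g.py
```

```text
0.127 [[89.2, 1.5], [68.3, -20.8], [64.7, 25.4], [62.5, -18.0], [26.0, -17.7], [11.5, 1.4]]
0.132 [[88.8, 1.5], [68.5, -20.2], [65.0, 24.7], [62.8, -17.4], [27.4, -17.2], [13.3, 1.4]]
[[319.0, 202.0], [310.0, 206.0], [317.0, 205.0], [257.0, 210.0], [230.0, 206.0], [247.0, 202.0], [342.0, 28.0], [352.0, 349.0], [235.0, 349.0], [205.0, 30.0], [358.0, 164.0], [360.0, 237.0]]
```

View pics/cs.png

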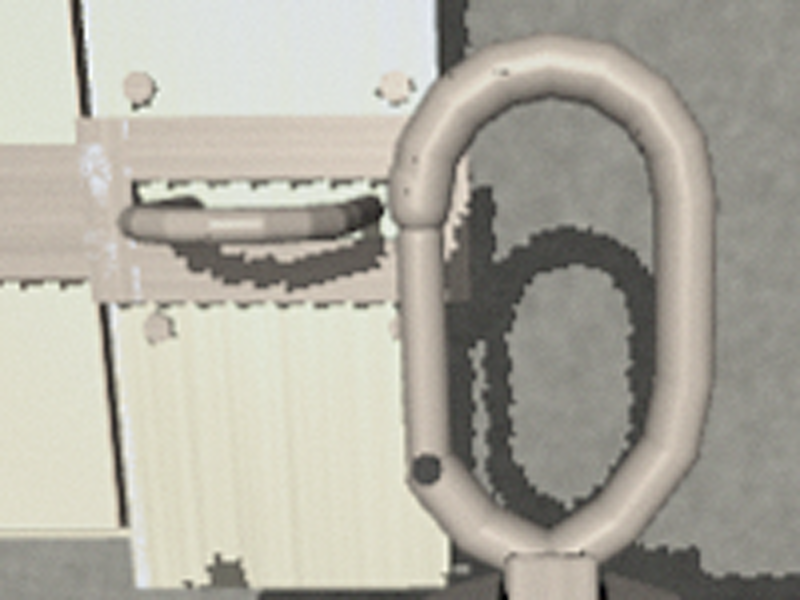

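{"api": "arm_command", "payload": {
  "motion": [
    {"wx": 0, "wy": 0, "wz": 0, "dx": 0.0025, "dy": 0, "dz": 0.02, "fingers": 255},
    {"wx": 0, "wy": 0, "wz": 0, "dx": 0.0025, "dy": 0, "dz": 0.04, "fingers": 255},
    {"wx": 0, "wy": 0, "wz": 0, "dx": 0.0025, "dy": 0, "dz": 0.0575, "fingers": 255},
    {"wx": 0, "wy": 0, "wz": 0, "dx": 0.0025, "dy": 0, "dz": 0.0575, "fingers": 255},
    {"wx": 0, "wy": 0, "wz": 0, "dx": 0.0025, "dy": -0.005, "dz": 0.0575, "fingers": 255},
    {"wx": 0, "wy": 0, "wz": 0, "dx": 0.0025, "dy": -0.006, "dz": 0.0575, "fingers": 255},
    {"wx": 0, "wy": 0, "wz": 0, "dx": 0.0025, "dy": -0.006, "dz": 0.0575, "fingers": 255},
    {"wx": 0, "wy": 0, "wz": 0, "dx": 0.0025, "dy": -0.006, "dz": 0.0575, "fingers": 255}
  ]
}}

```text
t: 10.0
ee_pos: [0.7225, 0.0106, 0.0774]
orientation: [3.139, -0.0, 1.319]
contact_force: [-1.1, 0.4, -2.0]
width: 0.137
finger_force: 44.9
```

```bash
python3 e.py w6
cat > k.py <<'E'
import cv2
f=cv2.imread("pics/w6.png");cv2.imwrite("pics/cs2.png",cv2.resize(f[90:390,150:550],(800,600),interpolation=2))
E
python3 k.py
```

```text
[0.7225 0.0106 0.0774] [179.9  -0.   75.6] 0.13657336280282553
tcp px [[391.36456904 365.02443246]]
```

View pics/cs2.png

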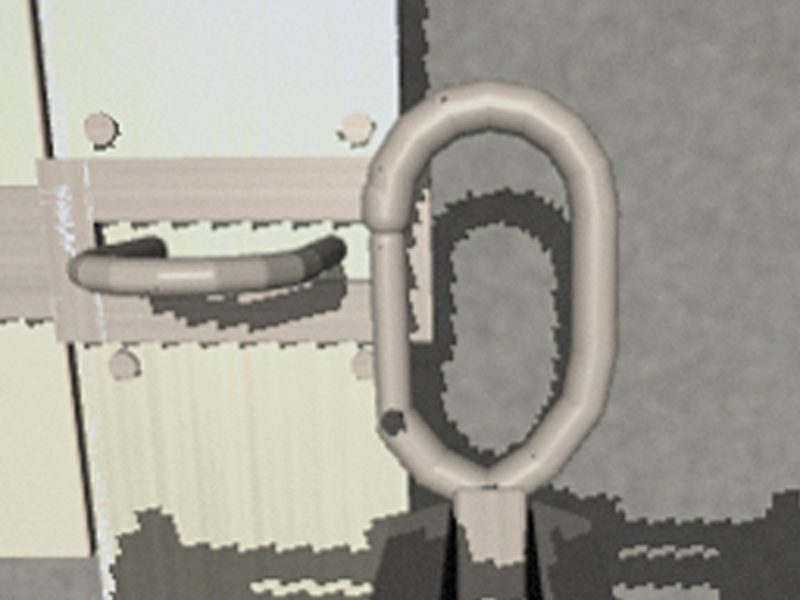

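The outer leg's right edge is at (345,248). The gate's outer face is at x = 372 and the nose joint at (388,230), so the gap is about 5 mm and the leg lines up with hook x ≈ 61. I'll shift 2 mm and press.

{"api": "arm_command", "payload": {
  "motion": [
    {"wx": 0, "wy": 0, "wz": 0, "dx": 0.002, "dy": 0, "dz": 0.003, "fingers": 255},
    {"wx": 0, "wy": 0, "wz": 0, "dx": 0.002, "dy": -0.004, "dz": 0.003, "fingers": 255},
    {"wx": 0, "wy": 0, "wz": 0, "dx": 0.002, "dy": -0.008, "dz": 0.003, "fingers": 255},
    {"wx": 0, "wy": 0, "wz": 0, "dx": 0.002, "dy": -0.011, "dz": 0.003, "fingers": 255},
    {"wx": 0, "wy": 0, "wz": 0, "dx": 0.002, "dy": -0.014, "dz": 0.003, "fingers": 255},
    {"wx": 0, "wy": 0, "wz": 0, "dx": 0.002, "dy": -0.014, "dz": 0.003, "fingers": 255}
  ],
  "force": 55
}}

```text
t: 10.65
ee_pos: [0.7085, 0.0161, 0.0731]
orientation: [3.141, -0.0, 1.319]
contact_force: [2.1, -1.0, -2.1]
width: 0.134
finger_force: 54.9
```

{"api": "arm_command", "payload": {
  "motion": [
    {"wx": 0, "wy": 0, "wz": 0, "dx": 0, "dy": -0.004, "dz": 0, "fingers": 255},
    {"wx": 0, "wy": 0, "wz": 0, "dx": 0, "dy": -0.008, "dz": 0, "fingers": 255},
    {"wx": 0, "wy": 0, "wz": 0, "dx": 0, "dy": -0.012, "dz": 0, "fingers": 255},
    {"wx": 0, "wy": 0, "wz": 0, "dx": 0, "dy": -0.016, "dz": 0, "fingers": 255},
    {"wx": 0, "wy": 0, "wz": 0, "dx": 0, "dy": -0.018, "dz": 0, "fingers": 255},
    {"wx": 0, "wy": 0, "wz": 0, "dx": 0, "dy": -0.018, "dz": 0, "fingers": 255}
  ]
}}

```text
t: 11.25
ee_pos: [0.6905, 0.0202, 0.0729]
orientation: [-3.141, 0.001, 1.319]
contact_force: [0.9, -1.7, -1.2]
width: 0.137
finger_force: 54.9
```

{"api": "arm_command", "payload": {
  "motion": [
    {"wx": 0, "wy": 0, "wz": 0, "dx": -0.004, "dy": 0, "dz": 0, "fingers": 255},
    {"wx": 0, "wy": 0, "wz": 0, "dx": -0.008, "dy": 0, "dz": 0, "fingers": 255},
    {"wx": 0, "wy": 0, "wz": 0, "dx": -0.012, "dy": 0, "dz": 0, "fingers": 255},
    {"wx": 0, "wy": 0, "wz": 0, "dx": -0.012, "dy": 0, "dz": 0, "fingers": 255}
  ]
}}

```text
t: 11.65
ee_pos: [0.6876, 0.0084, 0.0725]
orientation: [-3.14, -0.0, 1.318]
contact_force: [-0.1, 0.2, -2.7]
width: 0.134
finger_force: 54.9
```

```bash
python3 e.py w7
cat > k.py <<'E'
from h import *
import pickle
p=pickle.load(open("w7.pkl","rb"));g=cv2.cvtColor(cv2.resize(p["frame"],(800,600),interpolation=2)[90:390,150:550],cv2.COLOR_BGR2GRAY)
for r in range(25,290,6): print(r,''.join(' .:-=+*#%@'[int(v)*10//256] for v in cv2.resize(g,(133,300),interpolation=cv2.INTER_AREA)[r]))
E
python3 k.py
```

```text
[0.6876 0.0084 0.0725] [-179.9   -0.    75.5] 0.13387915144223692
tcp px [[391.46309448 365.04973549]]
25 %##%%%%%%%%%%%%%%%%%%%%%%%%%%%%%*:-#%%%%%%###%%%%%%%%%%%%%%%%%%%%%%%%%%%%%%%%%%%%%%%%%%%%%%%%%%*+++++====++++++++++++++++++++++++++++
31 %%#%%%%%%%%%%%%%%%%%%%%%%%%%%%%%#::#%%%%%######%%%%%%%%%%%%%%%%%%%%%%%%%%%%%%%%%%%%%%%%%###*%%%*++++++++++++++++==++++++=+++++++=+++=
37 #%%%#%%#%%%%%%%%%%%%%%%%%%%%%%%%#::#%%%%%#####*%%%%%%%%%%%%%%%%%%%%%%%%%%%%%%%%%%%%%#-*%##%%%%%*++++++++++==+++=++++=+++====+++++++++
43 %%%%%%%%%%%%%%%%%%%%%%%%%%%%%%%%#-:*%%%%%%+-=+%%%%%%%%%%%%%%%%%%%%%%%%%%%#+++++*****++++=*%%%%%*+++++++++=+++++++++==+++===++++++++++
49 %%%%%%%%%%%%%%%%%%%%%%%%%%%%%%%%#**###################################*++***####%######***+++########+++++++++++=++==+++++++++++++++=
55 %#%%%%%%%%%%%%%%%%%%%%%%%%%%%%%%%###################################++**##%###*******######**++*#%###+=++++++++=+++===++++++++====+++
61 %%%%%%%%%%%%%%%%%%%%%%%%%%%%%%%%%################################*+**####**+++=======+++**####**+*###+++=++++++++++++++++++++=+++++++
67 ***************************#*#####*
[... 4499 characters left out ...]
++=-=+-:::
265 ++++++++++++++++++++++++++++++++++-:::::+#####################*--::::----:. :**********: ------::::::::::::::::::::::::::::::::::::::
271 ++++++++++++++++++++++++++++++++=:::::::=%%#####%#####%#####%+--::::::::::. :+*********: ---:::::::::::::::::::::::::::::::::::::::::
277 +++++++++++++++++++++++++++++++++=:::::::---------=----==-------::::::::::  :--=*****#*: :--::::::::::::-==++===++=-=++==::::::::::::
283 +++++++++++++=++++++++++++++++++++-::::::----------------------:::::::::::  :----------. .---::::::::::::::::::::::::::::::::::::::::
289 +=++++++++++++++++++++++++++++++++:::::::---------------------:::::::::::.  :----------. .-::::::::::::::::::::::::::::::::::::::::::
```

The brightness map shows the outer leg inside the loop at column 83, row 100, with the loop's interior spanning columns 69–94. The gate is straight and closed at columns 62–67. I'll lower the hook a little, release it and retreat upward.

{"api": "arm_command", "payload": {
  "motion": [
    {"wx": 0, "wy": 0, "wz": 0, "dx": 0, "dy": 0, "dz": 0.002, "fingers": 255},
    {"wx": 0, "wy": 0, "wz": 0, "dx": 0, "dy": 0, "dz": 0.003, "fingers": 255},
    {"wx": 0, "wy": 0, "wz": 0, "dx": 0, "dy": 0, "dz": 0.003, "fingers": 130},
    {"wx": 0, "wy": 0, "wz": 0, "dx": 0, "dy": 0, "dz": 0.003, "fingers": 130},
    {"wx": 0, "wy": 0, "wz": 0, "dx": 0, "dy": 0, "dz": 0.003, "fingers": 130},
    {"wx": 0, "wy": 0, "wz": 0, "dx": 0, "dy": 0, "dz": 0.003, "fingers": 130},
    {"wx": 0, "wy": 0, "wz": 0, "dx": 0, "dy": 0, "dz": -0.01, "fingers": 130},
    {"wx": 0, "wy": 0, "wz": 0, "dx": 0, "dy": 0, "dz": -0.04, "fingers": 130},
    {"wx": 0, "wy": 0, "wz": 0, "dx": 0, "dy": 0, "dz": -0.08, "fingers": 130},
    {"wx": 0, "wy": 0, "wz": 0, "dx": 0, "dy": 0, "dz": -0.12, "fingers": 130},
    {"wx": 0, "wy": 0, "wz": 0, "dx": 0, "dy": 0, "dz": -0.12, "fingers": 130}
  ]
}}

```text
t: 12.8
ee_pos: [0.6933, 0.0084, 0.2032]
orientation: [3.125, -0.002, 1.319]
contact_force: [0.9, 0.7, 0.4]
width: 0.494
finger_force: 0.0
```

```bash
python3 e.py w8
cat > k.py <<'E'
from h import *
import pickle
p=pickle.load(open("w8.pkl","rb"));print([(round(x["conf"],2),np.round(x["position"],3).tolist(),(proj(p,x["position"])[0]*1.5625).round().tolist()) for x in robot.spot_in(p,"hook")])
P=np.array([[.7075,.0735,.07]]);u=proj(p,P)[0];print(u)
g=cv2.cvtColor(p["frame"],cv2.COLOR_BGR2GRAY);x,y=map(int,u);g=g[max(0,y-55):y+115,max(0,x-75):x+90]
g=cv2.resize(g,(132,56),interpolation=cv2.INTER_AREA)
for r in g: print(''.join(' .:-=+*#%@'[int(v)*10//256] for v in r))
E
python3 k.py
```

```text
[0.6933 0.0084 0.2032] [ 1.791e+02 -1.000e-01  7.560e+01] 0.49416824586151614
tcp px [[391.43029616 365.11211951]]
[(0.94, [0.689, 0.039, 0.069], [372.0, 244.0]), (0.77, [0.556, -0.068, 0.011], [253.0, 398.0])]
[246.56128365 117.70356714]
%%%%%%%%%%%%%+:-#%%%%%%%%%%%%%%%%%%%%%%%%%%%%%%%%%%%%%%%%%%%%%%%%%%%%%%%*+++++++++++++++++++++++++++++++++++++++++++++++++++++++++++
%%%%%%%%%%%%%*:-#%%%%%%%%%%%%%%%%%%%%%%%%%%%%%%%%%%%%%%%%%%%%%%%%%%%%%%%*+++++++++++++++++++++++++++++++++++++++++++++++++++++++++++
%%%%%%%%%%%%%#-:#%%%%%%%%%%%%%%%%%%%%%%%%%%%%%%%%%%%%%%%%%%%%%%%%%%%%%%%++++++++++++++++++++++++++++++++++++++++++++++++++++++++++++
%%%%%%%%%%%%%#-:#%%%%%%%%%%%%%%%%%%%%%%%%%%%%%%%%%%%%%%%%%%%%%%%%%%%%%%%*+++++++++++++++++++++++++++++++++++++++++++++++++++++++++++
%%%%%%%%%%%%%%-.#%%%%%%%%%%%%%%%%%%%%%%%%%%%%%%%%%%%%%%%%%%%%%%%%%%%%%%%*+++++++++++++++++++++++++++++++++++++++++++++++++++++++++++
%%%%%%%%%%%%%%-.*%%%%%%%%%%%%%%%%%%%%%%%%%%%%%%%%%%%%%%%%%%%%%%%%%%%%%%%++++++++++++++++++++++++++++++++++++++++++++++++++++++++++++
%%%%%%%%%%%%%%=:+%%%%%%%%%%%%%%%%%%%%%%%%%%%%%%%%%%%%%%%%%%%%%%
[... 5886 characters left out ...]
:-=---==---=---==-::::::::=++++++++
++++++++++++++++-::::::::::::-----::::::::::::::::::::::---===---:::::::::::::::::::::::::::::::::--:::::::::::::::::::::::-++++++++
+++++++++++++++=::::-------------:.:-=++=-:::::::::::::-======--======-====-===--=-:::::::::::::..:----------::::::::::::::-++++++++
++++++++++++++++----------------.  .::---:::::::::::::::::--:::--:::--:::--:::--::::::::::::::::  .:--------------:::::::::=++++++++
++++++++++++++++-------:::-----:   .::::::::::::::::::::::::::::::::::::::::::::::::::::::::::::   .:------------::::::::::-++++++++
+++++++++++++++-::::::::::-::::.    ::::::::::::::::::::::::::::::::::::::::::::::::::::::::::::    .------::::::::::::::::=++++++++
```

The hook rests level, clipped round the outer leg with its gate closed. The bar is flat and the gripper is clear, so I'm handing the job in.

```bash
python3 -c "
from station import robot;print(robot.finish_job())"
```

```text
the job is handed in; nothing more can be done
None
```

The bar lies flat on the ledge with the staple up through its slot, the steel snap hook is clipped on the outer leg with its gate shut, and the job was handed in after about 13 s of robot time (no verdict was returned).

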